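# Shut the bar tap and park its spout

## Robot

A 6-joint arm with a two-finger parallel gripper is mounted at the origin on the work surface. World frame = base frame: x ahead of the robot, y to its left, z up, the work surface at z = 0. Lengths are in mm, angles in rad, forces in N, time in s.
With the tool pointing down it reaches from about 275 to 825 mm from the base axis. Payload 5.2 kg.
Tool frame: the origin (TCP) lies at the centre of the arm's flange, where the gripper is bolted on; the fingertips stand 186 mm ahead of it and the grasp point (between the pads) lies 167 mm ahead of it (env.tcp_to_tips is the distance from the TCP to the fingertips, in mm); z points along the fingers, y is the line along which they close (so a half turn about z gives the same grasp; the last joint's range is limited). The gripper opens to 93 mm and grips with 3 to 60 N. Pads are 15 mm wide; open, the fingers measure 128 mm over their backs; the gripper's body (75 mm by 188 mm) begins 65 mm behind the grasp point.
Start: joints at [-1.378, 0.259, 1.535, -0, 1.348, -0.203], TCP at [212.071, -507.476, 404.753] pointing down, gripper open.
Joint ranges: [-3.14, 3.14], [-0.91, 2.08], [0.19, 2.58], [-1.22, 4.36], [0.22, 2.71], [-3.12, 3.12]. Speed limits (rad/s): [2.57, 2.57, 3.14, 3.14, 3.14, 3.14].

## Interface

Orientations are given as a rotation vector (axis times angle).
In Python, from plant import env gives the robot as it stands. The module is installed in compiled form; this text tells all that it offers.
- The arm moves only by the tool servo_tool, never from a script. Its argument "increments" is one flat list of numbers, 5 for each row, row after row: the shift along the world's x, y, z in cm, then the turn about the world's z in rad, then the finger opening in cm, from 0 to 9.3. In form: [tx, ty, tz, roll, hand, tx, ty, tz, roll, hand, ...]. A call has 1 to 10 rows; each row shifts and turns the commanded pose from where the row before left it; what a row does not reach is not made up. A row lasts 1/8 s, in which the tool goes at most 62.5 mm and 10.7 degrees, less where a joint would pass 70% of its speed; a pose out of reach is approached as far as the arm can. A call with a gripper value outside its range is refused whole. The fingers move at their own pace and stop on an object; the grip force is fixed at half the most. Time passes only in rows, so rows that do not move let the fingers close. It gives the time, the measured TCP pose, the force, the opening and the grip force at its end, in the units of the state.
- env.state(): the state, without advancing time (a new reading comes with each control period).
- env.capture(name): name is "side" or "top"; returns a dict with "pixels" (400x640x3 uint8, blue, green, red), "fovy" (degrees; the focal length in pixels is half the picture's height over the tangent of half this angle, whatever the lens; pixels are square), "cx", "cy" (the principal point, pixels), "k1" (the pictures are not rectified: a ray, as slopes to the right and down, at radius r is drawn at 1 + k1 r^2 times it, then the intrinsics apply), "rvec" (rotation vector, rad) and "tvec" (3), from world to camera coordinates, as OpenCV has them. Camera axes: x right, y down, z forward; pixel columns grow to the right and rows downward; lengths in mm; the calibration is good to about 2 mm. A picture is of the moment at which its call begins. There is no depth.
- env.sign_off(): hands the job in; it is judged then, once.
The state is a dict: "time_s": time; "joint_positions": joint angles; "qd": joint speeds; "joint_torque": joint torques, N m; "position": TCP position; "ee_rot": TCP orientation; "ft_force": force on the tool from outside, world axes, zero at the start; "moment": the same for the moment, N m; "grip_width": finger opening in mm; "gripper_force": force on a finger pad.
Only numpy, scipy, OpenCV 4.12 (cv2) and the standard library are available. Lean on these libraries where they do the work, as an engineer would, in place of code of your own. Each camera call takes 0.05 s, during which the arm holds its last target. There are 200 camera calls.

## Task

The water to the bar is still shut off at the main. Before it comes back on, push both levers of the sink tap fully closed, so that each points straight out sideways on its stop, and push the tap's spout round until its mouth is well over the empty bowl, away from the clean mugs and glass in the other. Use a fingertip only, gripping neither levers nor spout, and leave everything else where it stands.

Things in the scene. Friction and masses are not known exactly. Their poses are not given: they have to be found in the camera images.
- sink: Fixed steel double-bowl sink, black three-hole tap on its rear deck. Origin: foot of the spout, level with the counter (z = 0); x away from the robot, y left seen from it, z up; may be turned a little about z. Deck 3 mm high, x -45 to +55 mm. The spout turns about this z axis, the levers about upright axes at x = 0, y = +120 and -120 mm. A 30 mm divider lies on y = 0.
- left_bowl (a point): Centre of the mouth of the left bowl, level with the counter. The bowl is 270 x 270 mm and 140 mm deep: in the sink frame x -315 to -45 mm, y +15 to +285 mm. A wire grid lies on its floor.
- right_bowl (a point): The same for the right bowl, its mirror image: in the sink frame x -315 to -45 mm, y -285 to -15 mm.
- left_lever (a joint): Left lever's angle. A bar 14 mm wide, 14 mm thick (51 to 65 mm above the counter), reaching 90 mm from its upright axis, on a hub of radius 18 mm, top at 68 mm. 0 = closed, on its stop, pointing straight left (sink +y); grows as it opens, counter-clockwise from above; at 1.5 (stop) it points nearly to the robot. Stays where left; friction 0.2 N m (3 N near the end).
- right_lever (a joint): Right lever's angle; mirror image of the left. 0 = closed, on its stop, pointing straight right (sink -y); grows as it opens, clockwise from above; at 1.5 (stop) it points nearly to the robot. Stays where left; same friction.
- spout (a joint): Spout's angle. Black gooseneck of 22 mm tube: up from the sink origin, over in a half circle (top 226 mm above the counter), down 130 mm out from its axis to a 26 mm thick outlet. 0 = pointing to -x of the sink, over the divider; positive = swung left (+y), negative = right; stops at -1.0 and 1.0. Stays where left; friction 0.25 N m (2 N at the outlet).
- left_lever_tip (a point): Point on the centre line of the left lever, 75 mm from its axis and 15 mm short of its end, at half its thickness (58 mm above the counter). Its axes are those of the sink when the lever is closed (y along the lever, outwards) and turn with the lever.
- right_lever_tip (a point): The same point on the right lever (closed: axes those of the sink, the lever then pointing along -y); turns with the lever.
- left_lever_axis (a point): Point on the turning axis of the left lever, 58 mm above the counter.
- right_lever_axis (a point): Point on the turning axis of the right lever, 58 mm above the counter.
- outlet (a point): Centre of the mouth of the spout, 118 mm above the counter and 130 mm from the spout's axis; its x axis points from there back to the spout's axis, z up. The tube goes straight up from here to 150 mm above the counter, then bends over towards its axis.
- mug_a: Upturned white mug, 80 mm across, 95 mm high, handle 24 mm out; stands on the grid in the bowl that is in use, its top about 30 mm below the counter. Origin: centre of its underside.
- mug_b: A second such mug, in the same bowl.
- pint: Upturned beer glass, amber, 86 mm across at the foot, 132 mm high, in the same bowl as the mugs. Origin: centre of its underside.
- soap: Soap dispenser with a pump, 58 mm across, 150 mm high, on the counter behind the tap. Origin: centre of its underside.
- shaker: Steel cocktail shaker, 86 mm across, 206 mm high, on the counter to the left of the sink. Origin: centre of its underside.
- remote: Black remote control, 160 x 45 x 18 mm, flat on the counter to the left of the sink. Origin: centre of its underside.
- coasters: Stack of four cork coasters, 97 mm square, 19 mm high, on the counter to the right. Origin: centre of the underside.
- brush: Round dish brush with a wooden handle, 235 mm long, 35 mm high, lying on the counter to the right of the sink. Origin: near its middle, on the counter.

How it is judged:
By the outcome, as a careful person would: the job done as asked, in the order asked, and still so for the second after the job is handed in, with the robot touching nothing.
It also fails if it takes over 67 s, if anything falls off the work surface, if the arm or the gripper's body presses on something with over 40 N, if the wrist force passes 120 N, or if a joint passes its speed limit or range.

## Working session

There is one attempt and no reset: what is moved stays moved. The work goes in short steps, Python scripts to look and compute and a tool call to move; the robot and the scene stay as the last step left them, time stands still between calls to the robot, and variables do not carry over. Pictures are saved under pics/ and viewed, at most 10 in all, crops included, and the job is handed in when it is done.

Besides the shell and the picture viewer there is one more tool, called after ">>>" as a command line: name --argument value ..., lists and objects as JSON in quotes. servo_tool: Moves the arm, as the interface text tells. Its arguments: {"type":"object","properties":{"increments":{"type":"array","items":{"type":"number"}}},"required":["increments"]}

```bash
mkdir -p pics
cat > h.py <<'E'
import numpy as np, cv2, pickle
def cap(env,name,tag):
    c=env.capture(name); cv2.imwrite(f'pics/{tag}.png',c['pixels']); pickle.dump(c,open(f'{tag}.pkl','wb')); return c
def load(tag): return pickle.load(open(f'{tag}.pkl','rb'))
def cam(c):
    f=200/np.tan(np.radians(c['fovy'])/2)
    return np.array([[f,0,c['cx']],[0,f,c['cy']],[0,0,1.]]),np.array([c['k1'],0,0,0,0.])
def proj(c,P):
    K,d=cam(c); return cv2.projectPoints(np.float64(P).reshape(-1,1,3),np.float64(c['rvec']),np.float64(c['tvec']),K,d)[0].reshape(-1,2)
def unproj(c,uv,z):
    K,d=cam(c); n=cv2.undistortPoints(np.float64(uv).reshape(-1,1,2),K,d).reshape(-1,2)
    R=cv2.Rodrigues(np.float64(c['rvec']))[0]; t=np.float64(c['tvec']).ravel()
    o=-R.T@t; r=np.c_[n,np.ones(len(n))]@R
    return o+r*((np.broadcast_to(z,len(n))-o[2])/r[:,2])[:,None]
E
python3 - <<'E'
from plant import env
from h import *
for n in('top','side'):
    c=cap(env,n,n+'0'); print(n,c['fovy'],c['k1'],c['rvec'],c['tvec'])
print(env.state(),env.tcp_to_tips)
E
```

```text
top 42.349446867901975 0.04974411075156177 [ 2.15010421 -2.20373873  0.08332122] [  33.89683434  543.10728016 1461.01375819]
side 43.43142551718322 -0.14846914463426836 [ 1.01468832 -2.39021038  1.12967708] [ 385.30250343  267.28142647 1145.42202898]
{'time_s': 0.1, 'joint_positions': array([-1.37778164e+00,  2.59239147e-01,  1.53595206e+00, -1.00407189e-05,
        1.34798501e+00, -2.02789505e-01]), 'qd': array([-0.00076444, -0.00310672, -0.00191994, -0.00018998,  0.00257431,
        0.00043919]), 'joint_torque': array([ 2.71139681e-03, -4.38211477e+01, -2.84640867e+01,  7.20192050e-02,
        3.62015935e-02, -5.01379179e-05]), 'position': array([ 212.04101482, -507.27792907,  404.02593031]), 'ee_rot': array([-3.07871919e+00, -6.17369423e-01,  3.22027248e-06]), 'ft_force': array([-0.61779517,  0.01534197,  0.09271031]), 'moment': array([-0.04679562, -0.00649904,  0.03613041]), 'gripper_force': 0.0, 'grip_width': 93.032555712972} 186.1
```

View pics/top0.png

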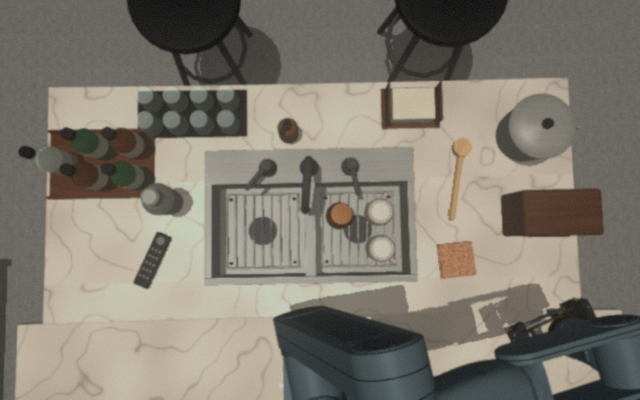

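View pics/side0.png

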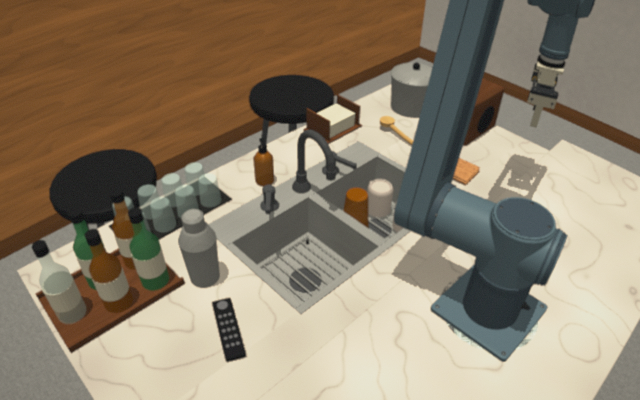

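Top view: the mugs and glass are in the right bowl (about 340–380, 210–245) and the left bowl is empty. The tap is at about (309,165), with lever hubs at (267,166) and (350,164). Both levers are open. I'll enlarge the tap.

Run:
```python
from h import *
im=cv2.imread('pics/top0.png')[140:290,200:420]
cv2.imwrite('pics/topz.png',cv2.resize(np.clip(im*1.5,0,255).astype('uint8')[:80],None,fx=3.6,fy=3.6,interpolation=2))
im=cv2.imread('pics/side0.png')[115:235,220:380]
cv2.imwrite('pics/sidez.png',cv2.resize(np.clip(im*1.4,0,255).astype('uint8'),None,fx=5,fy=5,interpolation=2))
c=load('top0')
# sink outer corners on the top picture
p=unproj(c,[[205,151],[413,149],[205,283],[417,281]],0);print(p)
```

```text
[[ 686.23888758  319.62589114    0.        ]
 [ 676.62363772 -289.92278327    0.        ]
 [ 303.09967227  322.4308329     0.        ]
 [ 294.31473637 -285.40037292    0.        ]]
```

View pics/topz.png

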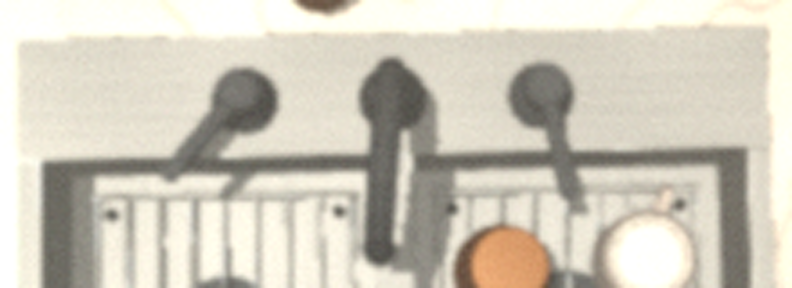

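View pics/sidez.png

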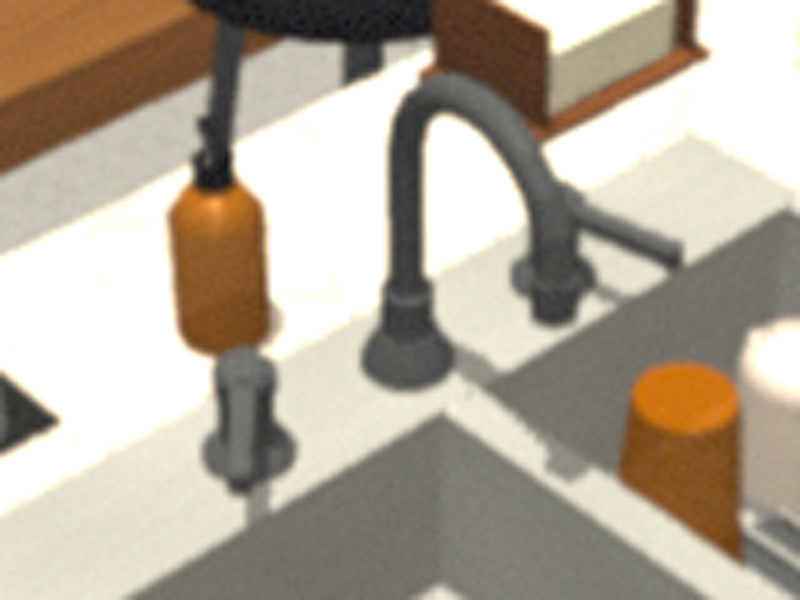

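Enlarged views: top has the hubs at about (242,96) and (542,93), lever ends at (170,177) and (578,208), and the spout foot at (391,98) with its outer end near (378,258). Side has the outlet mouth at about (555,318). Next I'll fit the model.

```bash
cat > model.py <<'E'
from h import *
from scipy.optimize import least_squares
def T(s,P):
    c,n=np.cos(s[2]),np.sin(s[2]); P=np.float64(P).reshape(-1,3)
    return np.c_[s[0]+c*P[:,0]-n*P[:,1], s[1]+n*P[:,0]+c*P[:,1], P[:,2]]
def lev(side,a,r,z): # side +1 left
    return [-r*np.sin(a), side*(120+r*np.cos(a)), z]
def spo(a,r,z): return [-r*np.cos(a), r*np.sin(a), z]
E
cat > fit.py <<'E'
from model import *
t,sd=load('top0'),load('side0')
Z=lambda u,v:[200+u/3.6,140+v/3.6]
S=lambda u,v:[220+u/5,115+v/5]
def pts(p):
    s,l,r,a=p[:3],p[3],p[4],p[5]
    A=[[0,120,68],[0,-120,68],lev(1,l,90,58),lev(-1,r,90,58),[0,0,15]]
    B=[spo(a,130,118),[0,120,68],[0,0,15],lev(-1,r,90,58)]
    return T(s,A),T(s,B)
mA=np.array([Z(242,94),Z(541,90),Z(170,177),Z(578,208),Z(391,97)])
mB=np.array([S(555,315),S(246,360),S(405,352),S(677,255)])
def res(p):
    A,B=pts(p); return np.r_[(proj(t,A)-mA).ravel(),(proj(sd,B)-mB).ravel()]
o=least_squares(res,[630,20,0,.7,1.2,0],loss='soft_l1');print(o.x.round(3));print(o.fun.reshape(-1,2).round(1))
s=o.x;np.save('fit.npy',s)
A=[lev(1,s[3],r,58) for r in(18,75,90)]+[lev(-1,s[4],r,58) for r in(18,75,90)]+[spo(s[5],130,118),spo(s[5],65,226),[0,0,3],[55,0,3],[-45,15,3],[-45,285,0],[-315,15,0],[-315,285,0],[-45,-15,0],[-45,-285,0]]
W=T(s,A);print(W.round(0).tolist())
out=[]
for c,n,x0,y0,w,h,f in((t,'top0',195,140,230,150,3.4),(sd,'side0',220,115,160,120,5)):
    im=cv2.imread(f'pics/{n}.png')[y0:y0+h,x0:x0+w]; im=cv2.resize(np.clip(im*1.4,0,255).astype('uint8'),None,fx=f,fy=f)
    for u in (proj(c,W)-[x0,y0])*f+f/2: cv2.circle(im,tuple(int(v) for v in u),4,(0,0,255),1)
    out.append(cv2.resize(im,(400,int(im.shape[0]*400/im.shape[1]))) if n!='top0' else im)
b=np.zeros((600,800,3),'uint8');b[:out[0].shape[0],:out[0].shape[1]]=out[0]
cv2.imwrite('pics/ov.png',b[:520])
E
python3 fit.py
```

```text
[ 6.27346e+02  1.43440e+01 -2.10000e-02  8.82000e-01  1.33000e+00
  6.90000e-02]
[[-0.7 -0.9]
 [ 2.1 -0.1]
 [-0.8  1.2]
 [-0.5 -1.5]
 [ 0.9  0.7]
 [ 0.   0. ]
 [-1.1  0.4]
 [ 0.2 -1.2]
 [ 1.9  0.4]]
[[616.0, 146.0, 58.0], [573.0, 183.0, 58.0], [562.0, 193.0, 58.0], [607.0, -110.0, 58.0], [552.0, -122.0, 58.0], [537.0, -125.0, 58.0], [498.0, 26.0, 118.0], [563.0, 20.0, 226.0], [627.0, 14.0, 3.0], [682.0, 13.0, 3.0], [583.0, 30.0, 3.0], [588.0, 300.0, 0.0], [313.0, 36.0, 0.0], [318.0, 306.0, 0.0], [582.0, 0.0, 0.0], [576.0, -270.0, 0.0]]
```

View pics/ov.png

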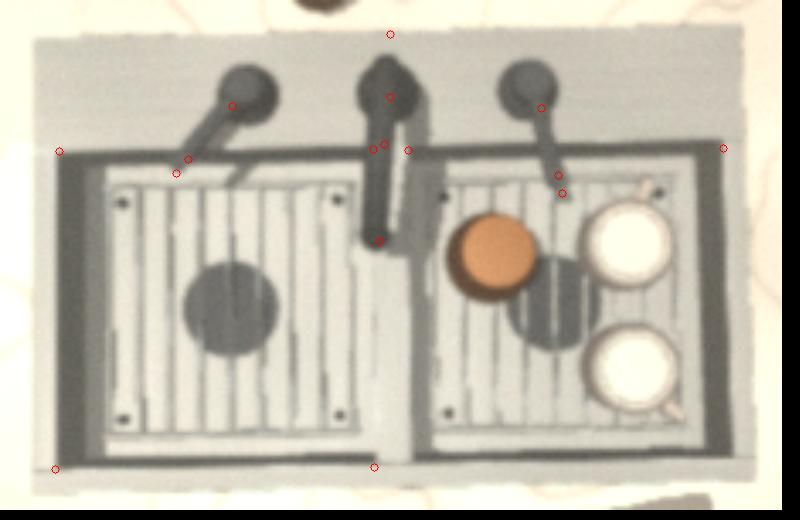

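Overlay: the circles I used as hub tops are the base flanges (z≈10), and the bowl corners sit a few pixels off. I'll refit with the bowl corners included.

```bash
python3 - <<'E'
s=open('fit.py').read()
s=s.replace("Z=lambda u,v:[200+u/3.6,140+v/3.6]","Z=lambda u,v:[199.6+u/3.6,139.6+v/3.6]\nO=lambda u,v:[194.6+u/3.4,139.6+v/3.4]")
s=s.replace("A=[[0,120,68],[0,-120,68],","A=[[0,120,10],[0,-120,10],").replace("[0,0,15]]\n","[0,0,10],[-45,285,2],[-315,285,2],[-315,15,2],[-45,-285,2],[-315,-285,2],[-315,-15,2]]\n")
s=s.replace("Z(242,94),Z(541,90)","Z(246,100),Z(541,97)").replace("Z(391,97)]","Z(391,98),O(57,157),O(57,467),O(377,462),O(722,142),O(733,454),O(412,460)]")
s=s.replace("[0,0,15],lev(-1","[-45,15,2],lev(-1").replace("S(405,352)","S(443,412)")
s=s.replace("Z(578,208)","Z(577,203)")
open('fit.py','w').write(s)
E
python3 fit.py
```

```text
[ 6.30312e+02  1.53940e+01 -1.00000e-02  8.74000e-01  1.34700e+00
  5.90000e-02]
[[-0.1  0.2]
 [ 0.5 -0.3]
 [-0.8  1.1]
 [-0.4 -1.2]
 [ 0.9  0.1]
 [ 0.3 -1.7]
 [ 0.1  0.6]
 [ 0.   0.6]
 [ 0.3 -0.3]
 [ 0.1  1.6]
 [ 0.2  1.1]
 [-0.3 -0.7]
 [-1.8  0.3]
 [-1.7 -0.6]
 [ 0.5  0. ]]
[[618.0, 147.0, 58.0], [574.0, 184.0, 58.0], [563.0, 194.0, 58.0], [612.0, -108.0, 58.0], [556.0, -121.0, 58.0], [541.0, -124.0, 58.0], [501.0, 24.0, 118.0], [565.0, 20.0, 226.0], [630.0, 15.0, 3.0], [685.0, 15.0, 3.0], [585.0, 31.0, 3.0], [588.0, 301.0, 0.0], [315.0, 33.0, 0.0], [318.0, 303.0, 0.0], [585.0, 1.0, 0.0], [583.0, -269.0, 0.0]]
```

View pics/ov.png

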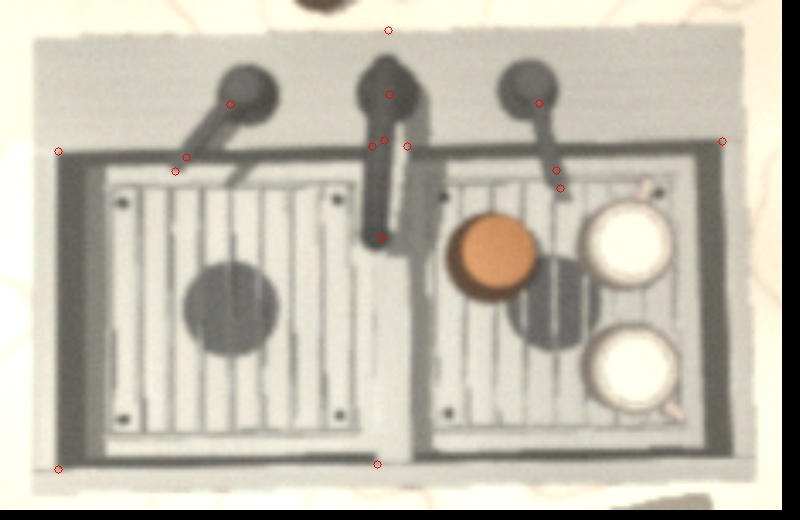

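>>> servo_tool --increments '[3.37,4.28,0,0.1175,0,3.37,4.28,0,0.1175,0,3.37,4.28,0,0.1175,0,3.37,4.28,0,0.1175,0,3.37,4.28,0,0.1175,0,3.37,4.28,0,0.1175,0,3.37,4.28,0,0.1175,0,3.37,4.28,0,0.1175,0,3.37,4.28,0,0.1175,0,3.37,4.28,0,0.1175,0]'

```text
time_s: 1.35
position: [549.9, -77.8, 404.4]
ee_rot: [-2.217, -2.226, 0.001]
ft_force: [0.4, -1.0, -0.1]
grip_width: 0.8
gripper_force: 0.0
```

>>> servo_tool --increments '[0,0,-4,0,0,0,0,-4,0,0,0,0,-4,0,0,0,0,-3,0,0,0,0,-2.2,0,0,0,0,0,0,0]'

```text
time_s: 2.1
position: [548.2, -79.2, 230.8]
ee_rot: [-2.218, -2.218, 0.003]
ft_force: [-1.0, -0.4, 0.0]
grip_width: 0.7
gripper_force: 0.0
```

Run:
```python
from plant import env
from h import *
a=cap(env,'top','top1')['pixels'][130:260,240:420];b=cap(env,'side','side1')['pixels'][110:240,260:440]
o=np.hstack([a,b]);o=np.clip(o*1.4,0,255).astype('uint8')
cv2.imwrite('pics/c1.png',cv2.resize(o,None,fx=2.2,fy=2.2,interpolation=2))
```

```text
(no output)
```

View pics/c1.png

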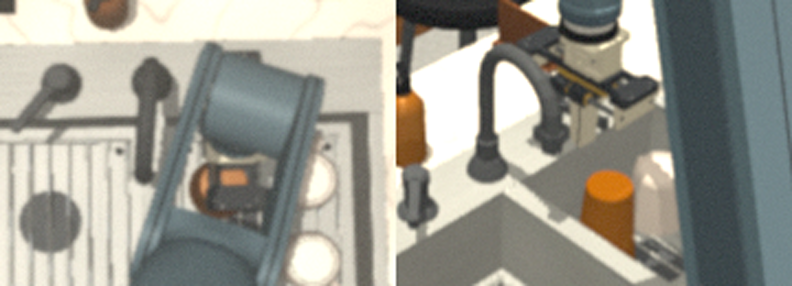

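The picture shows the finger beside the right lever with nothing touching. Starting the sweep.

>>> servo_tool --increments '[0,-0.8,0,0,0,0,-0.8,0,0,0,0,-0.8,0,0,0,0,-0.8,0,0,0,0.1,-0.8,0,0,0,0.1,-0.8,0,0,0,0.3,-0.6,0,0,0,0.4,-0.6,0,0,0,0.4,-0.5,0,0,0,0.4,-0.5,0,0,0]'

```text
time_s: 3.45
position: [566.2, -149.7, 232.5]
ee_rot: [-2.221, -2.221, 0.001]
ft_force: [-0.7, 3.1, 0.9]
grip_width: 0.3
gripper_force: 1.6
```

>>> servo_tool --increments '[0.5,-0.5,0,0,0,0.5,-0.5,0,0,0,0.6,-0.4,0,0,0,0.6,-0.3,0,0,0,0.6,-0.3,0,0,0,0.5,-0.2,0,0,0,0.3,-0.2,0,0,0]'

```text
time_s: 4.32
position: [602.4, -173.7, 232.8]
ee_rot: [2.221, 2.221, -0.0]
ft_force: [-2.9, 1.5, -0.6]
grip_width: 0.7
gripper_force: 1.3
```

Contact force is about 3 N. Creeping to the stop.

>>> servo_tool --increments '[0.2,0,0,0,0,0,0,0,0,0]'

```text
time_s: 4.58
position: [604.3, -173.9, 232.8]
ee_rot: [2.221, 2.221, -0.0]
ft_force: [-1.6, -0.1, -0.6]
grip_width: 0.6
gripper_force: 0.7
```

>>> servo_tool --increments '[0.2,0,0,0,0,0,0,0,0,0]'

```text
time_s: 4.82
position: [606.1, -173.9, 232.9]
ee_rot: [2.221, 2.221, -0.0]
ft_force: [-2.5, -2.1, -1.4]
grip_width: 0.6
gripper_force: 1.2
```

>>> servo_tool --increments '[0.2,0,0,0,0,0,0,0,0,0]'

```text
time_s: 5.08
position: [607.2, -173.9, 232.8]
ee_rot: [-2.22, -2.22, 0.004]
ft_force: [-7.6, -2.4, 2.7]
grip_width: 0.7
gripper_force: 3.9
```

>>> servo_tool --increments '[0.2,0,0,0,0,0,0,0,0,0]'

```text
time_s: 5.32
position: [608.0, -174.0, 232.8]
ee_rot: [-2.218, -2.219, 0.008]
ft_force: [-13.9, -3.9, 7.4]
grip_width: 0.8
gripper_force: 6.9
```

>>> servo_tool --increments '[0.2,0,0,0,0,0,0,0,0,0]'

```text
time_s: 5.58
position: [608.7, -174.0, 232.8]
ee_rot: [-2.216, -2.217, 0.011]
ft_force: [-19.9, -4.1, 11.4]
grip_width: 0.6
gripper_force: 10.0
```

The stop is felt at 20 N. Backing off, rising over the spout and going to the left side.

>>> servo_tool --increments '[-2,0,0,0,0,-2,0,0,0,0,-2,0,5.3,0,0,-2.7,0,5.3,0,0,0,0,5.3,0,0,0,0,5.3,0,0,0,4,0,0,0,0,5,0,0,0,0,5,0,0,0,0,5,0,0,0]'

```text
time_s: 6.82
position: [525.2, 18.3, 445.6]
ee_rot: [2.22, 2.22, 0.004]
ft_force: [0.6, -1.2, -0.2]
grip_width: 0.7
gripper_force: 0.0
```

>>> servo_tool --increments '[0,5,0,0,0,0,5,0,0,0,0,5,0,0,0,0,1.9,0,0,0,0,0,-5.3,0,0,0,0,-5.3,0,0,0,0,-5.3,0,0,0,0,-3.3,0,0,0,0,-2.1,0,0,0,0,0,0,0]'

```text
time_s: 8.07
position: [524.8, 184.9, 230.4]
ee_rot: [-2.221, -2.219, 0.004]
ft_force: [0.3, -0.7, 1.3]
grip_width: 0.6
gripper_force: 0.0
```

Run:
```python
from plant import env
from h import *
a=cap(env,'top','top2')['pixels'][130:260,230:410];b=cap(env,'side','side2')['pixels'][110:240,220:400]
o=np.hstack([a,b]);o=np.clip(o*1.4,0,255).astype('uint8')
cv2.imwrite('pics/c2.png',cv2.resize(o,None,fx=2.2,fy=2.2,interpolation=2))
```

```text
(no output)
```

View pics/c2.png

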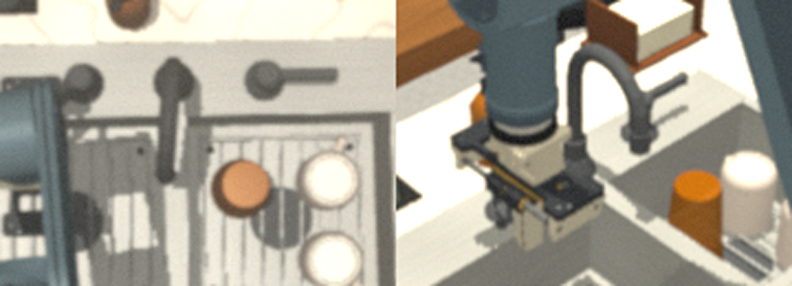

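The right lever now points straight right on its stop, and the finger stands in front of the left lever with no contact.

>>> servo_tool --increments '[1.3,-1.1,0,0,0,1.2,-1.1,0,0,0,0.5,0.5,0,0,0,0.6,0.6,0,0,0,0.6,0.6,0,0,0,0.6,0.6,0,0,0,0.6,0.6,0,0,0,0.6,0.6,0,0,0,0.6,0.4,0,0,0,0.6,0.2,0,0,0]'

```text
time_s: 9.43
position: [597.2, 205.1, 231.5]
ee_rot: [-2.22, -2.221, 0.001]
ft_force: [-2.6, -2.8, 0.2]
grip_width: 0.2
gripper_force: 1.4
```

>>> servo_tool --increments '[0.5,0.1,0,0,0,0.2,0,0,0,0,0,0,0,0,0]'

```text
time_s: 9.8
position: [604.2, 205.8, 231.8]
ee_rot: [-2.221, -2.221, -0.001]
ft_force: [-2.6, 1.3, -1.5]
grip_width: 0.4
gripper_force: 0.9
```

>>> servo_tool --increments '[0.2,0,0,0,0,0.2,0,0,0,0,0,0,0,0,0]'

```text
time_s: 10.18
position: [608.2, 205.6, 231.9]
ee_rot: [2.221, 2.221, 0.001]
ft_force: [-2.0, 1.6, -0.4]
grip_width: 0.6
gripper_force: 1.2
```

>>> servo_tool --increments '[0.2,0,0,0,0,0,0,0,0,0]'

```text
time_s: 10.42
position: [609.8, 205.7, 231.9]
ee_rot: [-2.221, -2.221, 0.001]
ft_force: [-5.3, 2.7, 1.8]
grip_width: 0.5
gripper_force: 2.5
```

>>> servo_tool --increments '[0.2,0,0,0,0,0,0,0,0,0]'

```text
time_s: 10.68
position: [610.5, 205.8, 231.8]
ee_rot: [-2.219, -2.219, 0.005]
ft_force: [-10.8, 2.7, 6.2]
grip_width: 0.4
gripper_force: 5.3
```

>>> servo_tool --increments '[0.2,0,0,0,0,0,0,0,0,0]'

```text
time_s: 10.92
position: [611.3, 205.9, 231.8]
ee_rot: [-2.217, -2.218, 0.01]
ft_force: [-16.1, 1.7, 9.5]
grip_width: 0.4
gripper_force: 8.1
```

Left lever on its stop at 16 N. Now to the right side of the spout, with the fingertip at z≈150.

>>> servo_tool --increments '[-2,0,0,0,0,-2,0,0,0,0,-3,0,5.3,0,0,-4.3,0,4,0,0,0,0,5.3,0,0,0,0,5.9,0,0,0,-5,0.5,0,0,0,-5,0,0,0,0,-5,0,0,0,0,-5,0,0,0]'

```text
time_s: 12.18
position: [501.3, 3.4, 442.7]
ee_rot: [2.219, 2.218, 0.002]
ft_force: [1.1, -0.7, 0.6]
grip_width: 0.5
gripper_force: 0.0
```

>>> servo_tool --increments '[0,-4.1,0,0,0,0,0,0,0,0,0,0,-5,0,0,0,0,-4,0,0,0,0,-1.5,0,0,0,0,0,0,0]'

```text
time_s: 12.92
position: [501.3, -35.1, 336.7]
ee_rot: [-2.22, -2.222, 0.001]
ft_force: [-0.0, 0.4, -0.3]
grip_width: 0.1
gripper_force: 0.0
```

>>> servo_tool --increments '[0,0.9,0,0,0,0,0.9,0,0,0,0,0.9,0,0,0,0,0.9,0,0,0,0,0.7,0,0,0,0.1,0.7,0,0,0,0.1,0.7,0,0,0,0.2,0.7,0,0,0,0.2,0.7,0,0,0,0.3,0.7,0,0,0]'

```text
time_s: 14.18
position: [510.0, 43.0, 336.5]
ee_rot: [-2.221, -2.221, 0.001]
ft_force: [-3.4, -1.9, 0.4]
grip_width: 0.2
gripper_force: 1.5
```

>>> servo_tool --increments '[0.4,0.7,0,0,0,0.4,0.7,0,0,0,0.4,0.7,0,0,0,0.5,0.7,0,0,0,0.5,0.7,0,0,0,0.5,0.7,0,0,0,0,0.3,0,0,0,0,0,0,0,0]'

```text
time_s: 15.18
position: [537.4, 87.9, 337.0]
ee_rot: [2.221, 2.221, 0.002]
ft_force: [-1.1, 0.7, -0.4]
grip_width: 0.6
gripper_force: 0.0
```

Run:
```python
from plant import env
from h import *
a=cap(env,'top','top3')['pixels'][130:260,230:410];b=cap(env,'side','side3')['pixels'][110:240,220:400]
o=np.hstack([a,b]);o=np.clip(o*1.4,0,255).astype('uint8')
cv2.imwrite('pics/c3.png',cv2.resize(o,None,fx=2.2,fy=2.2,interpolation=2))
```

```text
(no output)
```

View pics/c3.png

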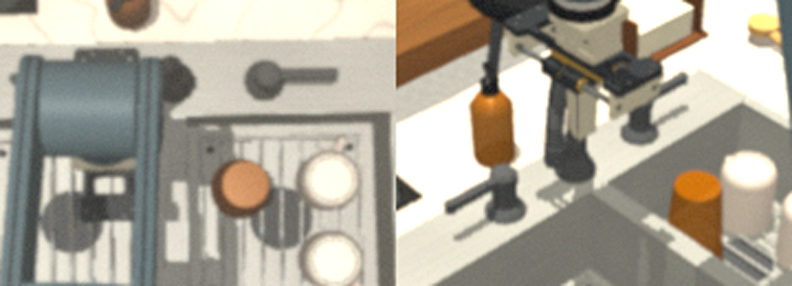

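The side view shows both levers closed and the spout swung left of the finger. I'll withdraw clear of the view and measure.

>>> servo_tool --increments '[0,-1,0,0,0,0,-2,0,0,0,0,-2,0,0,0,0,0,4,0,0,0,0,5,0,0,-3,-4,0,0,0,-3,-5,0,0,0,-3,-5,0,0,0,-3,-5,0,0,0,-3,-5,0,0,0]'

```text
time_s: 16.52
position: [385.5, -204.2, 427.1]
ee_rot: [2.221, 2.22, 0.0]
ft_force: [1.3, -0.3, -0.1]
grip_width: 0.3
gripper_force: 0.0
```

>>> servo_tool --increments '[-2,-5,0,0,0,-2,-5,0,0,0,-2,-5,0,0,0,-2,-5,0,0,0,-2,-4,0,0,0,0,0,0,0,0]'

```text
time_s: 17.27
position: [284.9, -445.3, 426.3]
ee_rot: [-2.226, -2.216, 0.001]
ft_force: [-0.2, 0.6, -0.0]
grip_width: 0.0
gripper_force: 0.0
```

Run:
```python
from plant import env
from model import *
t=cap(env,'top','top4');s=cap(env,'side','side4')
a=t['pixels'][140:290,200:420];b=s['pixels'][115:235,230:390]
S=[632.8,15.4,-.007]
a=cv2.resize(np.clip(a*1.4,0,255).astype('uint8'),(440,300),interpolation=2)
b=cv2.resize(np.clip(b*1.4,0,255).astype('uint8'),(400,300),interpolation=2)
for th in(.6,.7,.8,.9):
    W=T(S,[spo(th,130,118)])
    print(th,((proj(t,W)-[200,140])*2).round(),((proj(s,W)-[230,115])*2.5).round())
b=np.hstack([a,b])[:,:]; a2=cv2.resize(b,(800,int(300*800/840))); cv2.imwrite('pics/c4.png',b[:,:])
cv2.imwrite('pics/c4.png',np.hstack([b[:,:440][:,:400],b[:,440:]]))
```

```text
0.6 [[165. 121.]] [[190. 171.]]
0.7 [[157. 115.]] [[178. 172.]]
0.8 [[150. 109.]] [[165. 172.]]
0.9 [[143. 102.]] [[153. 171.]]
```

View pics/c4.png

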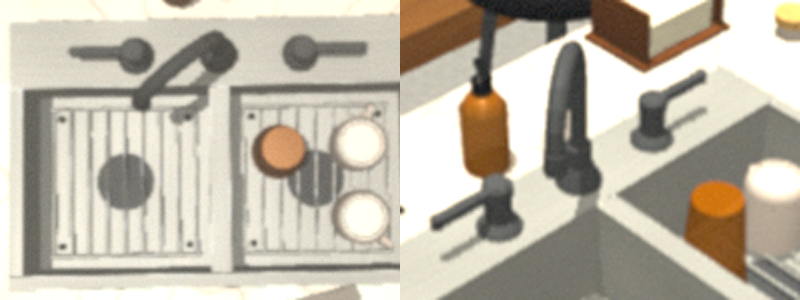

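Both levers stand straight out. The spout is at about 0.9 rad, with the mouth at about (141,103) in the top view. It's over the empty bowl but nearer the rear edge than I want, so I'll nudge it back to about 0.7.

>>> servo_tool --increments '[2,4.8,0.5,0,0,2,4.8,0.5,0,0,2,4.8,0.5,0,0,2,4.8,0,0,0,2,4.8,0,0,0,2,4.8,0,0,0,2,4.8,0,0,0,2,4.8,0,0,0,2,4.8,0,0,0,2,4.8,0,0,0]'

```text
time_s: 18.62
position: [486.4, 40.5, 442.2]
ee_rot: [2.219, 2.223, 0.001]
ft_force: [0.2, -1.6, -0.4]
grip_width: 0.3
gripper_force: 0.0
```

>>> servo_tool --increments '[2,4.8,0,0,0,2,4.8,0,0,0,2,4.8,0,0,0,0,0,0,0,0,0,0,-4,0,0,0,0,-4,0,0,0,0,-2.5,0,0,0,0,0,0,0]'

```text
time_s: 19.62
position: [545.4, 181.1, 335.2]
ee_rot: [-2.219, -2.22, 0.006]
ft_force: [-0.8, 1.0, 1.2]
grip_width: 0.4
gripper_force: 0.0
```

>>> servo_tool --increments '[0,-1,0,0,0,0,-1,0,0,0,0,-1,0,0,0,0,-0.8,0,0,0,0,-0.4,0,0,0,0,-0.4,0,0,0,-0.2,-0.4,0,0,0,-0.3,-0.4,0,0,0,-0.3,-0.3,0,0,0,0,0,0,0,0]'

```text
time_s: 20.88
position: [537.1, 126.8, 336.4]
ee_rot: [-2.216, -2.217, 0.0]
ft_force: [-6.2, 9.8, 2.5]
grip_width: 0.4
gripper_force: 4.7
```

Run:
```python
from plant import env
from model import *
s=cap(env,'side','side5');b=s['pixels'][115:235,230:390]
cv2.imwrite('pics/c5.png',cv2.resize(np.clip(b*1.4,0,255).astype('uint8'),(400,300),interpolation=2))
```

```text
(no output)
```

View pics/c5.png

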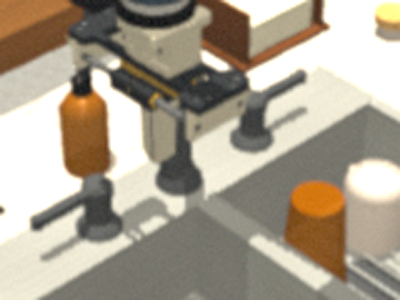

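That's the 11th picture, one over the limit of 10, so I'll measure numerically from now on. The force is mostly radial, so the finger is on the wrong part of the spout. I'll go round to its rear side and push tangentially.

>>> servo_tool --increments '[0,1.5,0,0,0,0,1.5,0,0,0,2.6,0,0,0,0,2.6,0,0,0,0,0,0,0,0,0]'

```text
time_s: 21.55
position: [592.4, 155.0, 336.4]
ee_rot: [2.221, 2.221, 0.001]
ft_force: [-1.2, -0.3, 0.3]
grip_width: 0.8
gripper_force: 0.0
```

>>> servo_tool --increments '[0,-1,0,0,0,0,-1,0,0,0,0,-0.5,0,0,0,0,-0.5,0,0,0,-0.2,-0.4,0,0,0,-0.3,-0.3,0,0,0,-0.3,-0.3,0,0,0,0,0,0,0,0]'

```text
time_s: 22.55
position: [582.8, 114.4, 336.8]
ee_rot: [-2.221, -2.221, 0.0]
ft_force: [0.3, 0.7, -0.7]
grip_width: 0.3
gripper_force: 0.0
```

>>> servo_tool --increments '[-0.3,-0.4,0,0,0,-0.3,-0.4,0,0,0,-0.2,-0.4,0,0,0,-0.1,-0.2,0,0,0,0,0,0,0,0]'

```text
time_s: 23.18
position: [574.0, 100.4, 336.8]
ee_rot: [2.222, 2.221, -0.0]
ft_force: [-0.4, 2.8, 0.4]
grip_width: 0.3
gripper_force: 0.9
```

>>> servo_tool --increments '[1.5,1.5,0,0,0,2,2,0,0,0,1,2,4,0,0,0,0,5,0,0,-2,-1,2,0,0,-3,-5,0,0,0,-3,-5,0,0,0,-3,-5,0,0,0,-3,-5,0,0,0,-3,-5,0,0,0]'

```text
time_s: 24.42
position: [447.8, -106.3, 447.0]
ee_rot: [2.22, 2.221, -0.002]
ft_force: [1.1, -1.2, -0.3]
grip_width: 0.3
gripper_force: 0.0
```

>>> servo_tool --increments '[-2,-5,0,0,0,-2,-5,0,0,0,-2,-5,0,0,0,-2,-5,0,0,0,-2,-5,0,0,0,-2,-5,0,0,0,-2,-4,0,0,0,0,0,0,0,0]'

```text
time_s: 25.42
position: [307.1, -447.4, 446.2]
ee_rot: [-2.226, -2.216, 0.003]
ft_force: [0.7, 0.4, -0.2]
grip_width: 0.8
gripper_force: 0.0
```

```bash
cat > meas.py <<'E'
import sys
from plant import env
from model import *
S=[632.8,15.4,-.007]
n=sys.argv[1]; c=cap(env,'top','top'+n); r=load('top0')['pixels']
c4=load('top4')
def score(c,th):  # mean darkness of points along the bent tube seen from above
    P=[spo(th,65+65*np.cos(t),150+65*np.sin(t)+11*np.sin(t)) for t in np.linspace(0.1,1.6,25)]
    g=cv2.GaussianBlur(cv2.cvtColor(c['pixels'],cv2.COLOR_BGR2GRAY),(0,0),1).astype(np.float32)
    uv=proj(c,T(S,P)).astype(np.float32); return cv2.remap(g,uv[:,0].copy(),uv[:,1].copy(),1).mean()
for nm,k in(('top4',c4),('now',c)):
    ths=np.arange(.3,1.05,.05); print(nm,[(round(float(a),2),round(float(score(k,a)))) for a in ths])
# unchanged elsewhere?
d=cv2.absdiff(cv2.GaussianBlur(c['pixels'],(0,0),1.5),cv2.GaussianBlur(c4['pixels'],(0,0),1.5)).max(2)
y,x=np.where(d[130:300,60:480]>25);print(len(x), x.min()+60,x.max()+60,y.min()+130,y.max()+130)
print(env.state()['position'],env.state()['time_s'])
E
python3 meas.py 6
```

```text
top4 [(0.3, 118), (0.35, 117), (0.4, 117), (0.45, 117), (0.5, 123), (0.55, 136), (0.6, 139), (0.65, 135), (0.7, 133), (0.75, 117), (0.8, 85), (0.85, 68), (0.9, 69), (0.95, 72), (1.0, 98)]
now [(0.3, 117), (0.35, 122), (0.4, 140), (0.45, 140), (0.5, 139), (0.55, 124), (0.6, 85), (0.65, 68), (0.7, 70), (0.75, 77), (0.8, 110), (0.85, 131), (0.9, 132), (0.95, 129), (1.0, 136)]
1705 265 479 157 299
[ 307.92310903 -445.8092984   446.2527433 ] 25.475
```

```bash
python3 -c "
from plant import env
print(env.sign_off())"
```

```text
the job is handed in; nothing more can be done
None
```

Both levers are closed on their stops and the spout is at about 0.68 rad, its mouth well over the empty left bowl; I handed the job in at about 25 s, but I viewed 11 pictures, one over the limit of 10.

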